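Weigh a gas sample cylinder on the hanging balance

ROBOT

A 6-joint arm with a two-finger parallel gripper is mounted at the origin on the work surface. World frame = base frame: x ahead of the robot, y to its left, z up, the work surface at z = 0. Lengths are in mm, angles in degrees, forces in N, time in s.
With the tool pointing down it reaches from about 350 to 850 mm from the base axis. Payload 8.1 kg.
Tool frame: the origin (TCP) lies midway between the tips of the shut fingers; the grasp point (between the pads) lies 19 mm behind it (r.pinch_z is the distance from the TCP to the grasp point, in mm); z points along the fingers, y is the line along which they close (so a half turn about z gives the same grasp; the last joint's range is limited). The gripper opens to 85 mm and grips with 20 to 120 N. Pads are 22 mm wide; open, the fingers measure 114 mm over their backs; the gripper's body (76 mm by 85 mm) begins 54 mm behind the grasp point. The pads swing forward as they close: fully open they stand 13 mm farther back than shut.
Start: joints at [71.711, 7.471, 85.268, -0, 87.261, -4.893], TCP at [138.983, 583.686, 231.292] pointing down, gripper open.
Joint ranges: [-169.43, 169.43], [-51.17, 129.36], [1.28, 143.12], [-76.62, 256.62], [0, 156.53], [-152.29, 152.29]. Speed limits (degrees/s): [136.94, 136.94, 159.86, 180, 180, 180].

INTERFACE

Orientations are given as [roll, pitch, yaw] about the fixed x, y, z axes, in that order (R = Rz(yaw) Ry(pitch) Rx(roll)).
In Python, from bench import sensors, optics, job, r gives the robot as it stands.
- The arm moves only by the tool play_rows, never from a script. Its argument "motion" is a list that holds one entry, the list of rows, each a list of 6 numbers: the shift along the tool's x, y, z in cm, then the turn, a rotation vector about the tool's x, y, z in degrees. In form: [[[x, y, z, ax, ay, az], ...]]. A call has 1 to 5 rows; each row is the pose to reach, as a shift and turn from the pose commanded when the call began, along the tool's axes at that moment; what a row does not reach only later rows make up. A row lasts 1/10 s, in which the tool goes at most 50 mm and 8.59 degrees, less where a joint would pass 70% of its speed; a pose out of reach is approached as far as the arm can. A call with a gripper value outside its range is refused whole. "jaw" is the opening, from 0 (shut) to 1 (fully open), set as the call begins (left out, the last holds). The fingers move at their own pace and stop on an object; "squeeze" is the grip in N (left out, the last holds). Time passes only in rows, so rows that repeat a pose let the fingers close. It gives the time, the measured TCP pose, the force, the opening and the grip force at its end, in the units of the state.
- sensors.sense(): the state, without advancing time (a new reading comes with each control period).
- optics.snapshot(name): name is "scene" or "top"; returns a dict with "pixels" (384x512x3 uint8, red, green, blue), "mtx" (3x3 intrinsics, pixels), "k1" (the pictures are not rectified: a ray, as slopes to the right and down, at radius r is drawn at 1 + k1 r^2 times it, then the intrinsics apply), "R" (3x3) and "t" (3): a world point X has camera coordinates R X + t. Camera axes: x right, y down, z forward; pixel columns grow to the right and rows downward; lengths in mm; the calibration is good to about 2 mm. A picture is of the moment at which its call begins. There is no depth.
- job.hand_in(): hands the job in; it is judged then, once.
The state is a dict: "time": time; "joint_pos": joint angles; "qd": joint speeds; "joint_efforts": joint torques, N m; "tool_pos": TCP position; "tcp_rot": TCP orientation; "ft_force": force on the tool from outside, world axes, zero at the start; "wrist_torque": the same for the moment, N m; "finger_gap": finger opening in mm; "grip_force": force on a finger pad.
Only numpy, scipy, OpenCV 4.12 (cv2) and the standard library are available. Lean on these libraries where they do the work, as an engineer would, in place of code of your own. Each camera call takes 0.05 s, during which the arm holds its last target. There are 200 camera calls.

TASK

Press the balance's green tare button down while its hook is empty, then hang the gas sample cylinder with the blue handle by its wire bail on the hook. Its side valve makes it lop-sided and the hook gives under load, so let the hook take the weight gradually, let the cylinder lean the way it will hang, and only let go slowly when you no longer feel its weight, so that the hook neither drops nor springs up and the cylinder does not swing or fall. Leave it hanging still, keep it upright on the way, and leave the green-handled cylinder where it stands.

Things in the scene. Friction and masses are not known exactly. Their poses are not given: they have to be found in the camera images.
- blue_cylinder: Steel gas sample cylinder standing upright, blue valve handle and blue grip plate, 193 mm tall, hidden mass 0.3 to 0.7 kg. Origin: centre of its underside, z up. Foot disc diameter 60 mm, tube 42 mm to z = 68 mm, brass block 24 mm square at z = 82 to 100 mm, then the wire bail and, on its peak, the grip plate.
- blue_valve (a point): Middle of the heavy side valve's blue handle: on the cylinder's +y side, z = 91 mm, diameter 28 mm, reaching 44 mm from the axis. It makes the cylinder heavier on that side, so that hung freely by its bail's peak it leans about 15 degrees (0.27 rad), valve side down; its centre of mass is 19 mm off the axis at z = 72 mm.
- blue_eye (a point): Peak of the blue cylinder's bail, on the wire's centreline, 142 mm above its underside, on its axis. The bail (wire diameter 6 mm) lies in the cylinder's y-z plane: legs at y = +-20 mm, roof-shaped top. The opening under the peak is 34 mm wide and about 39 mm high; the hook passes through it along the cylinder's x.
- blue_grip (a point): Good place to pinch the upright blue grip plate: on the cylinder's axis, 179 mm above its underside, 37 mm above the bail's peak. The plate is 9 mm thick in the cylinder's x, 24 mm wide in y, z = 143 to 193 mm. Pinch it across its 9 mm; lower down, the fingers would meet the hook's tip.
- green_cylinder: The same kind of cylinder with green valve handle and green grip plate, standing nearby (the two may be swapped); to be left alone. Origin: centre of its underside.
- stand: White balance stand, fixed. Origin: centre of the underside of its 260 x 150 x 12 mm base plate. Column 60 x 80 mm, 246 mm high, centred at its x = +95 mm. Out of it comes the yellow hook (wire diameter 7 mm) along the stand's -x: level at z = 214 mm to x = 0, down to a valley at x = -23 to -37 mm (wire centre z = 200 mm when empty), then up to the free tip.
- hook_tip (a point): Free end of the hook's wire: x = -54 mm, y = 0, z = 214 mm in the stand's frame when empty; the wire's top is 3.5 mm higher. The bail is brought over the tip from outside, moving along the stand's +x, with the cylinder's x parallel to the stand's x (either way round), then lowered into the valley.
- hook_seat (a point): Where the centre of the bail's wire lies when it hangs in the hook's valley: 6.5 mm above the valley's centreline; at x = -30 mm, y = 0, z = 206.5 mm in the stand's frame when empty. It moves down with the hook.
- weigh_hook (a joint): How far the hook has sunk, in m: 0 empty, growing downward to 0.036 at its stop. It is a spring of 250 N/m, lightly damped: it sinks 4 mm per newton, so 12 to 28 mm under the blue cylinder.
- tare (a joint): Travel of the green tare button, in m: 0 up, 0.006 fully down; it springs back and takes 4 N to press fully.
- tare_top (a point): Centre of the top of the green tare button (28 mm diameter, pressed straight down), on a small plate on the stand's -y side, 110 mm from the hook.
Things that resemble listed ones, but are neither listed nor needed, are in the scene too. What is shaped like the blue_cylinder but orange or pink is not meant.

How it is judged (in metres and radians):
On the way, in this order (a step that is already met when the one before it is completed fails the run):
1. the tare button is pressed down with the hook empty (value of joint tare above 0.0035 m and value of joint weigh_hook below 0.003 m), for 0.05 s.
2. the blue cylinder's bail is over the hook and the hook takes some of its weight (distance between blue_eye and hook_seat below 0.015 m and value of joint weigh_hook above 0.003 m), for 0.1 s.
At the end, for the whole second after the job is handed in: The blue cylinder hangs freely by its bail in the hook's valley (bail peak within 12 mm of the seat), the hook sunk more than 9 mm by its weight, tilted less than 23 degrees and at rest (under 30 mm/s and 0.4 rad/s); the green cylinder stands within 20 mm of its start (distance between blue_eye and hook_seat below 0.012 m and value of joint weigh_hook above 0.009 m and angle between blue_cylinder's own z axis and vertical below 0.4 rad and linear speed of blue_cylinder below 0.03 m/s and angular speed of blue_cylinder below 0.4 rad/s and distance of green_cylinder from where it was at the start of the episode below 0.02 m and angle between green_cylinder's own z axis and vertical below 0.1 rad); the robot touches nothing.
It fails at once if the hook drops or springs up under a sudden load change (faster than 70 mm/s) (velocity of joint weigh_hook above 0.07 m/s or velocity of joint weigh_hook below -0.07 m/s).
It fails at once if the blue cylinder swings faster than 1.5 rad/s while the hook carries it (value of joint weigh_hook above 0.004 m and angular speed of blue_cylinder above 1.5 rad/s).
It fails at once if the blue cylinder is tipped over (more than 40 degrees) (angle between blue_cylinder's own z axis and vertical above 0.7 rad).
It fails at once if the green cylinder is pushed away by more than 30 mm or tipped over (distance of green_cylinder from where it was at the start of the episode above 0.03 m or angle between green_cylinder's own z axis and vertical above 0.4 rad).
It also fails if it takes over 72 s, if anything falls off the work surface, if the arm or the gripper's body presses on something with over 40 N, if the wrist force passes 120 N, or if a joint passes its speed limit or range.

## Working session

There is one attempt and no reset: what is moved stays moved. The work goes in short steps, Python scripts to look and compute and a tool call to move; the robot and the scene stay as the last step left them, time stands still between calls to the robot, and variables do not carry over. Pictures are saved under pics/ and viewed, at most 10 in all, crops included, and the job is handed in when it is done.

Besides the shell and the picture viewer there is one more tool, called as a command line: name --argument value ..., lists and objects as JSON in quotes. play_rows: Moves the arm, as the interface text tells. Its arguments: {"type":"object","properties":{"motion":{"type":"array","items":{"type":"array","items":{"type":"array","items":{"type":"number"}}}},"jaw":{"type":"number"},"squeeze":{"type":"number"}},"required":["motion"]}

```bash
ls; mkdir -p pics
cat > h.py <<'E'
import numpy as np, cv2
from bench import sensors, optics, job, r
def snap(n,f=None):
    s=optics.snapshot(n)
    if f: cv2.imwrite('pics/'+f,s['pixels'][:,:,::-1])
    return s
def ray(s,uv):
    K=np.array(s['mtx']);d=(np.array([*uv,1.])@np.linalg.inv(K).T)[:2]
    x=d.copy()
    for _ in range(20): x=d/(1+s['k1']*(x@x))
    R=np.array(s['R']);t=np.array(s['t'])
    return -R.T@t, R.T@np.array([*x,1.])
def onz(s,uv,z):
    o,d=ray(s,uv); return o+d*(z-o[2])/d[2]
def tri(s1,a,s2,b):
    o1,d1=ray(s1,a);o2,d2=ray(s2,b)
    k=np.linalg.lstsq(np.stack([d1,-d2],1),o2-o1,rcond=None)[0]
    p,q=o1+k[0]*d1,o2+k[1]*d2
    return (p+q)/2,np.linalg.norm(p-q)
def proj(s,X):
    c=np.array(s['R'])@X+np.array(s['t']);x=c[:2]/c[2];x=x*(1+s['k1']*(x@x))
    return (np.array(s['mtx'])@[*x,1])[:2]
def blobs(s,h0,h1,smin=90,vmin=50,amin=15):
    hsv=cv2.cvtColor(s['pixels'],cv2.COLOR_RGB2HSV)
    m=cv2.inRange(hsv,(h0,smin,vmin),(h1,255,255))
    n,l,st,c=cv2.connectedComponentsWithStats(m)
    return [(st[i].tolist(),c[i].round(1).tolist()) for i in range(1,n) if st[i][4]>=amin]
E
python3 - <<'E'
from h import *
a=snap('scene','s1.png');b=snap('top','t1.png')
for s in(a,b):
    print(np.round(ray(s,(256,192)),2).tolist())
    for n,h in dict(blue=(100,125),green=(45,85),yellow=(22,33)).items(): print(n,blobs(s,*h))
print(sensors.sense())
E
```

```text
pics
[[938.25, -389.46, 678.44], [-0.54, 0.47, -0.7]]
blue [([155, 0, 145, 82, 8125], [221.6, 30.1]), ([47, 61, 72, 56, 2510], [82.9, 87.7]), ([342, 103, 34, 22, 439], [357.7, 112.6]), ([204, 132, 10, 21, 174], [208.5, 142.2]), ([164, 151, 9, 24, 134], [167.8, 162.5]), ([220, 156, 8, 11, 53], [224.0, 160.5]), ([191, 186, 11, 24, 176], [196.2, 197.2]), ([471, 189, 29, 27, 546], [485.0, 202.0]), ([119, 190, 18, 21, 253], [127.5, 200.3]), ([164, 194, 12, 11, 103], [169.6, 199.3]), ([185, 207, 8, 13, 59], [188.2, 212.8]), ([115, 222, 8, 13, 82], [118.1, 228.2]), ([141, 227, 15, 26, 190], [148.4, 239.1]), ([139, 248, 8, 13, 69], [142.4, 253.7])]
green [([381, 0, 62, 31, 1369], [411.1, 13.4]), ([374, 31, 52, 26, 384], [396.6, 44.1]), ([336, 224, 12, 10, 87], [341.7, 227.9]), ([217, 235, 12, 24, 208], [222.6, 246.4]), ([206, 254, 10, 14, 79], [210.2, 260.0])]
yellow [([309, 125, 40, 25, 149], [328.1, 137.4])]
[[355.64, -41.49, 802.46], [0.22, -0.02, -0.98]]
blue [([38, 50, 30, 27, 569], [52.6, 63.3]), ([55, 143, 43, 29, 1153], [76.2, 157.0]), ([367, 166, 14, 19, 183], [373.5, 175.5]), ([305
[... 502 characters left out ...]
, 161.7])]
{'time': 0.1, 'joint_pos': array([ 7.17097849e+01,  7.51140067e+00,  8.53229384e+01, -1.02675222e-03,
        8.72612269e+01, -4.89170396e+00]), 'qd': array([-0.02675074, -0.08179522, -0.22274219, -0.01215462, -0.00298606,
       -0.03088094]), 'joint_efforts': array([ 8.19093002e-04, -5.70951140e+01, -5.01944733e+01, -2.61841051e-04,
        8.17223859e-03,  3.86624663e-06]), 'tool_pos': array([138.84954043, 583.20754582, 230.34383788]), 'tcp_rot': array([-1.79904695e+02, -7.12739750e-03,  1.66601533e+02]), 'ft_force': array([ 0.74429403, -0.32158183, -0.56301407]), 'wrist_torque': array([-0.02517777,  0.00980117,  0.00907503]), 'grip_force': 0.0, 'finger_gap': 85.35415503090783}
```

View pics/s1.png

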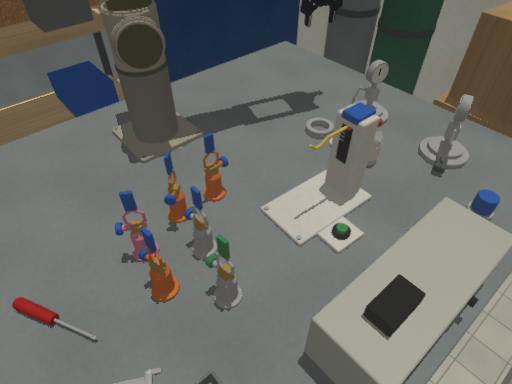

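View pics/t1.png

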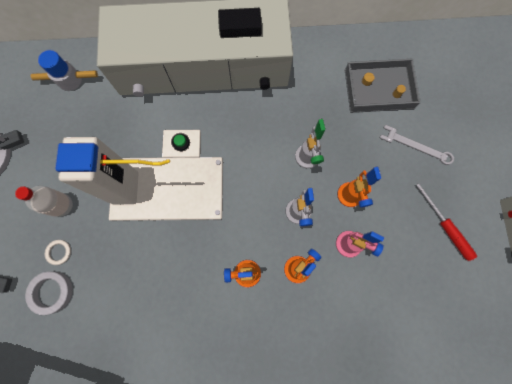

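The blue-handled steel cylinder is at scene (196,197) and top (309,196). The green one is at scene (222,246) and top (320,129). The hook tip is at about scene (311,147) and top (168,162), and the tare button at scene (342,229) and top (179,140).

Run:
```python
from h import *
a=snap('scene');b=snap('top')
for n,p,q in [('bplate',(196.2,197.2),(308.9,196)),('bhandle',(188.2,212.8),(305.5,221.9)),('gplate',(222.6,246.4),(319.6,128.6)),('ghandle',(210.2,260),(316.9,159.2)),('tare',(341.7,227.9),(179.2,140)),]:
    print(n,[np.round(x,1) for x in tri(a,p,b,q)])
# yellow extremes
for s in(a,b):
    hsv=cv2.cvtColor(s['pixels'],cv2.COLOR_RGB2HSV);m=cv2.inRange(hsv,(20,90,60),(34,255,255))
    n,l,st,c=cv2.connectedComponentsWithStats(m)
    i=1+np.argmax(st[1:,4]);ys,xs=np.nonzero(l==i)
    print(st[i],[(x,ys[xs==x].min(),ys[xs==x].max()) for x in range(xs.min(),xs.max()+1,4)])
    w=cv2.inRange(hsv,(0,0,200),(180,70,255));n,l,st,c=cv2.connectedComponentsWithStats(w)
    for i in range(1,n):
        if st[i][4]>800:
            cn=cv2.findContours((l==i).astype('u1'),0,2)[0];print('white',st[i],np.round(cv2.boxPoints(cv2.minAreaRect(cn[0]))).tolist())
print('cap top at z246',onz(b,(77,158),246))
for uv in[(110,220),(222,219),(222,157)]: print('base',uv,onz(b,uv,12))
o=(np.stack([cv2.resize(x['pixels'][c[1]:c[1]+100,c[0]:c[0]+130],(780,600)) for x,c in((a,(260,100)),)])[0]);cv2.imwrite('pics/hk.png',o[:,:,::-1])
```

```text
bplate [array([ 481.3, -149.2,  171.7]), np.float64(0.3)]
bhandle [array([ 442.1, -151.9,   95.1]), np.float64(4.3)]
gplate [array([ 612.9, -182.6,  171.6]), np.float64(0.8)]
ghandle [array([ 574.6, -188.4,   94.5]), np.float64(3.7)]
tare [array([661.8, 118.8,  30.2]), np.float64(0.3)]
[309 125  40  25 149] [(309, np.int64(145), np.int64(146)), (313, np.int64(146), np.int64(148)), (317, np.int64(145), np.int64(148)), (321, np.int64(142), np.int64(145)), (325, np.int64(137), np.int64(141)), (329, np.int64(134), np.int64(137)), (333, np.int64(132), np.int64(135)), (337, np.int64(130), np.int64(133)), (341, np.int64(128), np.int64(131)), (345, np.int64(126), np.int64(129))]
[100 159  70   7 291] [(100, np.int64(160), np.int64(163)), (104, np.int64(160), np.int64(162)), (108, np.int64(159), np.int64(163)), (112, np.int64(159), np.int64(163)), (116, np.int64(159), np.int64(163)), (120, np.int64(159), np.int64(163)), (124, np.int64(160), np.int64(163)), (128, np.int64(160), np.int64(163)), (132, np.int64(160), np.int64(163)), (136, np.int64(159), np.int64(163)), (140, np.int64(160), np.int64(163)), (144, np.int64(160), np.int64(163)), (148, np.int64(161), np.int64(164)), (152, np.int64(162), np.int64(165)), (156, np.int64(162), np.int64(165)), (160, np.int64(162), np.int64(165)), (164, np.int64(161), np.int64(163)), (168, np.int64(159), np.int64(162))]
white [ 109  158  112   62 4638] [[109.0, 158.0], [220.0, 158.0], [220.0, 219.0], [109.0, 219.0]]
cap top at z246 [554.41864037 244.80866562 246.        ]
base (110, 220) [484.61897821 282.42842577  12.        ]
base (222, 219) [471.49694535  27.30458442  12.        ]
base (222, 157) [620.10165153  21.53775517  12.        ]
```

View pics/hk.png

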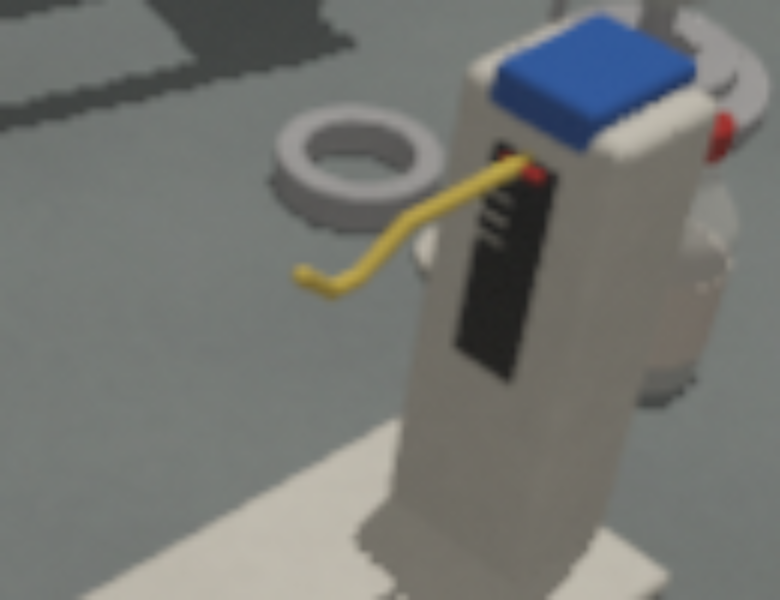

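Run:
```python
from h import *
print([x for x in dir(r) if x[0]!='_'])
a=snap('scene');b=snap('top')
print('tip',tri(a,(310.3,145.3),b,(169.3,160.7)))
t,_=tri(a,(310.3,145.3),b,(169.3,160.7))
print('hook root z214',onz(b,(104,161.2),214),onz(b,(136,161.2),214),'tip z214',onz(b,(168.5,160.8),214))
# expected valley from top at z200
print('valley z200',onz(b,(156,163.5),200))
print('plate z193', onz(b,(310,190),193), 'handle top', onz(b,(305.5,221.9),100))
```

```text
['PlanningError', 'pinch_z']
tip (array([551.12714083,  99.1269848 , 216.77982751]), np.float64(2.579884824781807))
hook root z214 [557.10213738 213.59130019 214.        ] [553.7648553  157.34043881 214.        ] tip z214 [551.10289658 100.10556898 214.        ]
valley z200 [551.98468649 126.01165757 200.        ]
plate z193 [ 487.92852106 -148.42185447  193.        ] handle top [ 442.51206791 -149.3082469   100.        ]
```

play_rows --motion '[[[0,0,-4,0,0,-5],[0,0,-8,0,0,-10],[0,0,-11,0,0,-13.4],[0,0,-11,0,0,-13.4],[0,0,-11,0,0,-13.4]]]' --jaw 0

```text
time: 0.8
tool_pos: [139.1, 584.1, 342.1]
tcp_rot: [179.9, 0.0, 180.0]
ft_force: [0.6, 1.1, -1.0]
finger_gap: 12.1
grip_force: 0.0
```

play_rows --motion '[[[-3.5,-3.1,0,0,0,0],[-7,-6.2,0,0,0,0],[-10.5,-9.3,0,0,0,0],[-14,-12.4,0,0,0,0],[-17.5,-15.5,0,0,0,0]]]'

```text
time: 1.3
tool_pos: [314.5, 426.8, 339.0]
tcp_rot: [-179.9, -0.1, 180.0]
ft_force: [0.5, 0.2, 0.6]
finger_gap: -0.1
grip_force: 0.0
```

play_rows --motion '[[[-3.5,-3.1,0,0,0,0],[-7,-6.2,0,0,0,0],[-10.5,-9.3,0,0,0,0],[-14,-12.4,0,0,0,0],[-17.5,-15.5,0,0,0,0]]]'

```text
time: 1.8
tool_pos: [489.5, 271.9, 339.0]
tcp_rot: [-179.9, -0.2, 180.0]
ft_force: [0.5, 1.4, 0.7]
finger_gap: -0.3
grip_force: 0.0
```

play_rows --motion '[[[-3.5,-3.1,0,0,0,0],[-7,-6.2,0,0,0,0],[-10.5,-9.3,0,0,0,0],[-14,-12.4,0,0,0,0],[-17.3,-15.5,0,0,0,0]]]'

```text
time: 2.3
tool_pos: [662.6, 117.1, 338.5]
tcp_rot: [-180.0, -0.2, 180.0]
ft_force: [0.1, -0.1, -0.2]
finger_gap: -0.2
grip_force: 0.0
```

play_rows --motion '[[[0,0,4,0,0,0],[0,0,8,0,0,0],[0,0,12,0,0,0],[0,0,12,0,0,0],[0,0,12,0,0,0]]]'

```text
time: 2.8
tool_pos: [660.7, 118.6, 219.6]
tcp_rot: [-180.0, -0.2, 180.0]
ft_force: [0.5, -0.6, 0.7]
finger_gap: 0.3
grip_force: 0.0
```

Run:
```python
from h import *
a=snap('scene','s2.png');s=sensors.sense();print(s['tool_pos'],s['joint_pos'],s['ft_force'])
print(proj(a,np.array(s['tool_pos'])))
```

```text
[662.21067788 118.84502114 222.48464292] [ 5.81005258e+00  1.89090622e+01  7.29995041e+01 -2.57509610e-04
  8.80623658e+01 -8.41842718e+01] [ 0.62443179 -0.82875782  0.53378524]
[358.47393988 165.0631851 ]
```

View pics/s2.png

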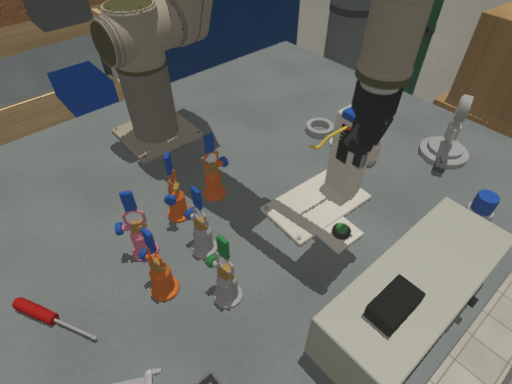

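The closed gripper stands above the green button, at scene (342,229). The arm is well above the hook.

play_rows --motion '[[[0,0,4,0,0,0],[0,0,8,0,0,0],[0,0,12,0,0,0],[0,0,16,0,0,0],[0,0,17.5,0,0,0]]]'

```text
time: 3.35
tool_pos: [661.2, 118.8, 44.7]
tcp_rot: [-180.0, -0.1, -180.0]
ft_force: [-0.6, -0.7, -1.6]
finger_gap: 0.0
grip_force: 0.0
```

play_rows --motion '[[[0,0,0.4,0,0,0],[0,0,0.8,0,0,0],[0,0,1.2,0,0,0],[0,0,1.5,0,0,0],[0,0,1.5,0,0,0]]]'

```text
time: 3.85
tool_pos: [663.1, 118.8, 32.6]
tcp_rot: [180.0, 0.1, -180.0]
ft_force: [0.8, -0.7, 1.5]
finger_gap: 0.5
grip_force: 0.9
```

play_rows --motion '[[[0,0,0.2,0,0,0],[0,0,0.4,0,0,0],[0,0,0.5,0,0,0],[0,0,0.5,0,0,0],[0,0,0.5,0,0,0]]]'

```text
time: 4.35
tool_pos: [663.1, 118.8, 28.0]
tcp_rot: [180.0, 0.1, -180.0]
ft_force: [-0.1, -0.4, 8.9]
finger_gap: 0.2
grip_force: 4.7
```

play_rows --motion '[[[0,0,-3,0,0,0],[0,0,-8,0,0,0],[0,0,-13,0,0,0],[0,0,-18,0,0,0],[0,0,-23,0,0,0]]]'

```text
time: 4.85
tool_pos: [661.3, 118.6, 257.7]
tcp_rot: [-180.0, -0.1, -180.0]
ft_force: [1.2, 0.2, 0.1]
finger_gap: -0.3
grip_force: 0.0
```

play_rows --motion '[[[2.6,-3.8,-2,0,0,0],[5.2,-7.6,-4,0,0,0],[7.8,-11.4,-4,0,0,0],[10.4,-15.2,-4,0,0,0],[13,-19,-4,0,0,0]]]' --jaw 1

```text
time: 5.35
tool_pos: [530.5, -72.4, 296.1]
tcp_rot: [-180.0, -0.0, -180.0]
ft_force: [1.1, -0.3, 0.1]
finger_gap: 72.3
grip_force: 0.0
```

play_rows --motion '[[[2.6,-3.8,0,0,0,-3],[5.2,-7.8,0,0,0,-3],[5.2,-7.8,0,0,0,-3],[5.2,-7.8,0,0,0,-3],[5.2,-7.8,0,0,0,-3]]]'

```text
time: 5.85
tool_pos: [480.2, -148.7, 296.1]
tcp_rot: [180.0, -0.0, -177.0]
ft_force: [0.6, 1.3, -0.7]
finger_gap: 85.3
grip_force: 0.0
```

Run:
```python
from h import *
a=snap('scene');b=snap('top');s=sensors.sense();print(s['tool_pos'],s['joint_pos'],s['ft_force'])
print(blobs(a,100,125),blobs(b,100,125))
o=cv2.resize(a['pixels'][80:280,100:366],(798,600));cv2.imwrite('pics/s3.png',o[:,:,::-1])
```

```text
[ 480.50071004 -148.23887441  296.03603773] [-2.30014076e+01 -8.71923131e+00  9.46421648e+01  1.64190677e-02
  9.41089222e+01 -1.16102683e+02] [-0.60295102 -0.17339664 -0.13474771]
[([200, 0, 100, 70, 4531], [249.8, 27.1]), ([47, 61, 72, 56, 2508], [82.9, 87.7]), ([342, 103, 34, 22, 437], [357.7, 112.6]), ([203, 132, 11, 21, 174], [208.5, 142.2]), ([163, 153, 10, 22, 137], [167.9, 162.9]), ([220, 156, 8, 11, 52], [224.0, 160.4]), ([191, 186, 11, 24, 170], [196.2, 197.5]), ([471, 189, 29, 27, 542], [485.0, 202.1]), ([119, 191, 18, 20, 253], [127.6, 200.4]), ([164, 194, 12, 11, 107], [169.5, 199.2]), ([185, 208, 7, 12, 56], [188.1, 213.3]), ([115, 222, 8, 13, 83], [118.1, 228.2]), ([141, 228, 15, 25, 186], [148.5, 239.4]), ([139, 248, 8, 13, 67], [142.5, 253.9])] [([38, 50, 30, 27, 569], [52.6, 63.3]), ([55, 143, 43, 29, 1152], [76.3, 157.0]), ([366, 170, 15, 15, 151], [373.3, 176.8]), ([304, 188, 10, 18, 127], [308.9, 196.2]), ([359, 198, 14, 10, 92], [365.6, 202.8]), ([300, 218, 13, 9, 97], [306.0, 221.8]), ([363, 232, 21, 25, 248], [375.0, 241.7]), ([308, 249, 13, 12, 90], [314.4, 254.0]), ([302, 263, 14, 13, 105], [308.8, 269.1])]
```

View pics/s3.png

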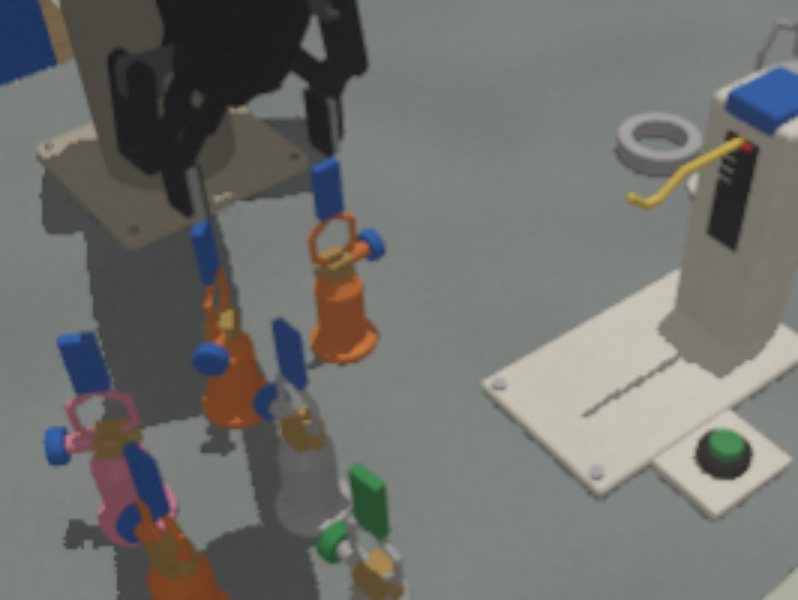

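The open jaws stand above the blue plate, at crop (290,352), and nothing is in their way.

play_rows --motion '[[[-0.05,0,4,0,0,0],[-0.1,-0.05,8,0,0,0],[-0.1,-0.1,11,0,0,0],[-0.1,-0.1,13,0,0,0],[-0.1,-0.1,13.6,0,0,0]]]'

```text
time: 6.45
tool_pos: [479.8, -148.4, 157.1]
tcp_rot: [179.9, -0.3, -176.9]
ft_force: [0.2, 0.3, -0.7]
finger_gap: 85.4
grip_force: 0.0
```

play_rows --motion '[[[0,0,0,0,0,0],[0,0,0,0,0,0],[0,0,0,0,0,0],[0,0,0,0,0,0],[0,0,0,0,0,0]]]' --jaw 0 --squeeze 60

```text
time: 6.95
tool_pos: [481.6, -150.5, 161.2]
tcp_rot: [-180.0, 0.1, -177.0]
ft_force: [-0.3, 0.2, -0.6]
finger_gap: 12.5
grip_force: 0.0
```

play_rows --motion '[[[0,0,0,0,0,0],[0,0,0,0,0,0],[0,0,0,0,0,0],[0,0,0,0,0,0],[0,0,0,0,0,0]]]'

```text
time: 7.45
tool_pos: [481.7, -150.4, 161.1]
tcp_rot: [-180.0, 0.1, -177.0]
ft_force: [1.4, 1.3, 4.8]
finger_gap: 8.1
grip_force: 59.6
```

play_rows --motion '[[[0,0,-0.5,0,0,0],[0,0,-1.5,0,0,0],[0,0,-3,0,0,0],[0,0,-5,0,0,0],[0,0,-7,0,0,0]]]'

```text
time: 7.95
tool_pos: [480.9, -150.2, 231.7]
tcp_rot: [180.0, -0.0, -177.0]
ft_force: [0.0, -0.8, -3.1]
finger_gap: 8.6
grip_force: 58.4
```

play_rows --motion '[[[0,0,-1.5,0,0,0],[0,0,-3,0,0,0],[0,0,-3.5,0,0,0],[0,0,-3.5,0,0,0],[0,0,-3.5,0,0,0]]]'

```text
time: 8.45
tool_pos: [480.7, -150.1, 264.4]
tcp_rot: [180.0, -0.1, -177.0]
ft_force: [0.8, 0.9, -3.1]
finger_gap: 8.0
grip_force: 58.5
```

play_rows --motion '[[[0,0,0,0,0,0],[0,0,0,0,0,0],[0,0,0,0,0,0],[0,0,0,0,0,0],[0,0,0,0,0,0]]]'

```text
time: 8.95
tool_pos: [481.1, -150.2, 265.2]
tcp_rot: [180.0, -0.0, -177.0]
ft_force: [-0.1, 0.5, -3.3]
finger_gap: 8.0
grip_force: 58.5
```

Run:
```python
from h import *
a=snap('scene');b=snap('top');s=sensors.sense();print(s['tool_pos'],s['tcp_rot'],s['ft_force'],s['wrist_torque'])
print([x for x in blobs(a,100,125) if x[0][4]<800],[x for x in blobs(b,100,125) if x[0][4]<800])
p=np.array(s['tool_pos'])
print('plate c exp',proj(a,p+[0,0,7]),proj(b,p+[0,0,7]))
o=cv2.resize(a['pixels'][60:260,100:366],(798,600));cv2.imwrite('pics/s4.png',o[:,:,::-1])
```

```text
[ 481.0839007  -150.23140493  265.274539  ] [-1.79999134e+02 -2.14833133e-03 -1.76994893e+02] [-0.46655493 -0.57027603 -3.25785734] [ 0.0438932  -0.04076805 -0.00802687]
[([342, 103, 34, 22, 439], [357.7, 112.6]), ([204, 132, 10, 21, 173], [208.6, 142.2]), ([186, 145, 10, 26, 118], [191.6, 158.9]), ([163, 151, 10, 24, 147], [167.9, 162.3]), ([220, 156, 8, 11, 53], [224.0, 160.5]), ([177, 172, 8, 14, 75], [180.3, 178.0]), ([471, 189, 29, 27, 543], [485.0, 202.1]), ([119, 191, 18, 20, 250], [127.5, 200.3]), ([164, 194, 12, 11, 107], [169.5, 199.2]), ([115, 222, 8, 13, 83], [118.1, 228.2]), ([141, 228, 15, 25, 188], [148.5, 239.3]), ([139, 248, 8, 13, 67], [142.5, 253.9])] [([38, 50, 30, 27, 569], [52.6, 63.3]), ([367, 172, 14, 13, 110], [373.8, 178.2]), ([315, 184, 12, 10, 61], [320.7, 188.8]), ([359, 198, 14, 10, 91], [365.5, 202.8]), ([307, 210, 17, 10, 138], [314.6, 214.4]), ([363, 232, 21, 25, 249], [375.0, 241.6]), ([308, 249, 13, 12, 90], [314.4, 254.0]), ([302, 263, 14, 13, 105], [308.8, 269.1])]
plate c exp [189.27789193 158.03827124] [319.33884068 182.9976222 ]
```

View pics/s4.png

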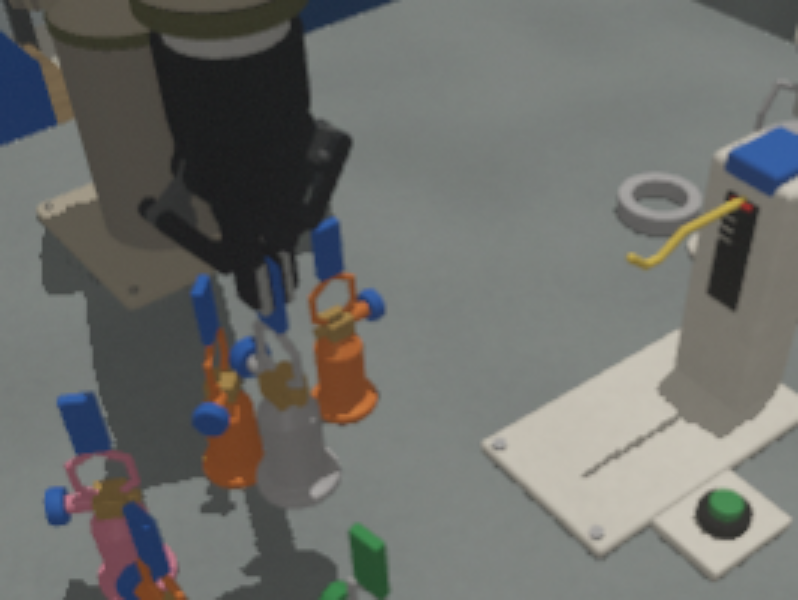

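The cylinder is held clear of the table, with its blue handle at crop (245,355). It may lean slightly in the grip, and its weight is about 3.2 N.

play_rows --motion '[[[-0.5,1.4,0,0,0,0.4],[-1.5,4,0,0,0,1.2],[-2.7,7,0,0,0,2],[-3.9,10,0,0,0,3],[-5.1,13,0,0,0,4]]]'

```text
time: 9.55
tool_pos: [525.5, -16.6, 265.4]
tcp_rot: [-180.0, 0.0, 178.9]
ft_force: [1.1, -0.4, -4.0]
finger_gap: 8.0
grip_force: 58.7
```

play_rows --motion '[[[-0.8,2.7,0,0,0,0.8],[-1.6,4.8,0,0,0,1.5],[-2.1,6.2,0,0,0,2],[-2.2,6.8,0,0,0,2],[-2.2,6.8,0,0,0,2]]]'

```text
time: 10.05
tool_pos: [548.3, 50.4, 265.2]
tcp_rot: [-180.0, -0.0, 177.1]
ft_force: [0.3, -0.6, -3.1]
finger_gap: 8.2
grip_force: 58.8
```

play_rows --motion '[[[0,0,0,0,0,0],[0,0,0,0,0,0],[0,0,0,0,0,0],[0,0,0,0,0,0],[0,0,0,0,0,0]]]'

```text
time: 10.55
tool_pos: [548.4, 49.5, 265.4]
tcp_rot: [-180.0, 0.0, 177.0]
ft_force: [0.3, -0.3, -4.2]
finger_gap: 8.3
grip_force: 58.8
```

Run:
```python
from h import *
f=[]
for i in range(4):
    a=snap('scene');s=sensors.sense();f.append([*s['ft_force'],*(s['wrist_torque']*100)])
b=snap('top')
print(s['tool_pos'],s['tcp_rot'],np.mean(f,0),np.std(f,0))
print([x for x in blobs(a,100,125) if x[0][4]<800 ],[x for x in blobs(b,100,125) if x[0][4]<800])
print('tri earlier handle',tri(a,(180.3,178),b,(314.6,214.4)))
o=np.hstack([cv2.resize(a['pixels'][60:260,240:380],(399,570)),cv2.resize(b['pixels'][100:300,110:250],(399,570))]);cv2.imwrite('pics/s5.png',o[:,:,::-1])
```

```text
[548.40118029  49.81048984 265.34105628] [-1.79999168e+02  4.95529656e-03  1.77000161e+02] [ 0.05633317 -0.18298786 -3.56698883  0.12993297 -8.32364732  1.22458011] [0.71433878 0.3093918  0.29186657 2.45285317 2.34992101 2.19157196]
[([342, 103, 34, 22, 438], [357.7, 112.6]), ([289, 121, 12, 24, 95], [296.2, 134.8]), ([204, 133, 10, 20, 167], [208.6, 142.6]), ([274, 147, 11, 12, 73], [278.6, 152.1]), ([163, 151, 10, 24, 146], [167.9, 162.3]), ([220, 157, 8, 10, 45], [224.0, 160.9]), ([471, 189, 29, 27, 543], [485.0, 202.1]), ([119, 190, 18, 21, 251], [127.5, 200.3]), ([164, 194, 12, 11, 103], [169.6, 199.3]), ([115, 222, 8, 13, 82], [118.1, 228.2]), ([141, 227, 15, 26, 189], [148.5, 239.1]), ([139, 248, 8, 13, 69], [142.5, 253.6])] [([46, 50, 22, 27, 444], [55.4, 64.4]), ([367, 167, 14, 18, 182], [373.5, 175.6]), ([359, 199, 14, 9, 94], [365.5, 202.9]), ([363, 231, 21, 26, 249], [375.0, 241.6]), ([308, 249, 13, 12, 90], [314.4, 254.0]), ([302, 263, 14, 13, 101], [308.9, 268.9]), ([224, 268, 7, 15, 88], [227.0, 274.8]), ([238, 272, 14, 5, 61], [245.1, 274.1])]
tri earlier handle (array([ 441.27325796, -153.52826856,  198.8276754 ]), np.float64(5.096459617247463))
```

View pics/s5.png

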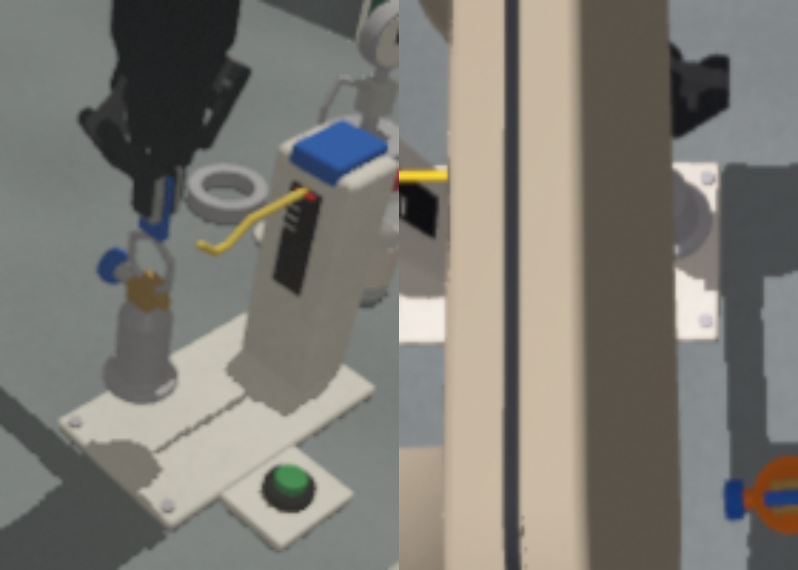

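The cylinder hangs upright outside the hook, which points at the bail opening. The hook tip is at left-panel (200,243).

play_rows --motion '[[[0,0.3,0.7,0,0,0],[0,0.8,1.4,0,0,0],[0,1.6,1.4,0,0,0],[0,2.4,1.4,0,0,0],[0,3.2,1.4,0,0,0]]]'

```text
time: 11.3
tool_pos: [550.1, 82.8, 251.4]
tcp_rot: [180.0, 0.0, 177.0]
ft_force: [0.9, 0.3, -2.4]
finger_gap: 7.9
grip_force: 58.8
```

play_rows --motion '[[[0,0.8,0,0,0,0],[0,1.6,0,0,0,0],[0,2.2,0,0,0,0],[0,2.8,0,0,0,0],[0,3.4,0,0,0,0]]]'

```text
time: 11.8
tool_pos: [551.9, 116.2, 251.3]
tcp_rot: [-180.0, -0.0, 177.0]
ft_force: [-0.2, 0.0, -3.6]
finger_gap: 8.3
grip_force: 58.8
```

play_rows --motion '[[[0,0.4,0,0,0,0],[0,0.8,0,0,0,0],[0,0.8,0,0,0,0],[0,0.8,0,0,0,0],[0,0.8,0,0,0,0]]]'

```text
time: 12.3
tool_pos: [552.3, 123.5, 251.3]
tcp_rot: [-180.0, -0.0, 177.0]
ft_force: [0.2, 0.3, -3.4]
finger_gap: 8.2
grip_force: 58.8
```

Run:
```python
from h import *
f=[]
for i in range(6):
    a=snap('scene');s=sensors.sense();f.append([*s['ft_force'],*(s['wrist_torque']*100)])
p=s['tool_pos'];print(p,s['tcp_rot'],np.mean(f,0))
print('eye px',proj(a,p-[0,0,19]),'seat px',proj(a,np.array([552.4,124,206.5])))
o=cv2.resize(a['pixels'][90:230,270:390],(686,800*0+600)) if 0 else cv2.resize(a['pixels'][100:200,280:390],(660,600),interpolation=cv2.INTER_CUBIC);cv2.imwrite('pics/s6.png',o[:,:,::-1])
```

```text
[552.25967518 123.63998782 251.3013011 ] [-1.79999451e+02  7.74109469e-04  1.76994355e+02] [-0.15596448 -0.1411763  -3.21878959 -0.72794628 -7.70477826  0.09222906]
eye px [318.79755438 135.27543134] seat px [317.48649703 145.03673639]
```

View pics/s6.png

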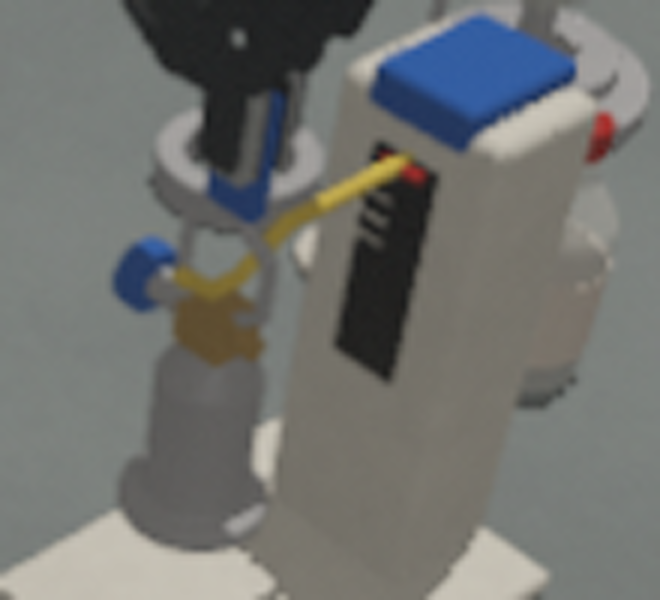

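The hook passes through the bail. The bail peak is at crop (230,225), above the valley at (215,290). Next I lower it.

play_rows --motion '[[[0,0,0.5,0,0,0],[0,0,1,0,0,0],[0,0,1.5,0,0,0],[0,0,1.8,0,0,0],[0,0,2,0,0,0]]]'

```text
time: 13.1
tool_pos: [552.0, 123.7, 230.6]
tcp_rot: [-180.0, -0.1, 177.0]
ft_force: [0.7, 1.1, -3.0]
finger_gap: 8.4
grip_force: 58.9
```

play_rows --motion '[[[0,0,0.1,0,0,0],[0,0,0.2,0,0,0],[0,0,0.3,0,0,0],[0,0,0.4,0,0,0],[0,0,0.5,0,0,0]]]'

```text
time: 13.6
tool_pos: [552.3, 123.8, 226.4]
tcp_rot: [180.0, 0.0, 177.0]
ft_force: [-0.8, 0.1, -3.1]
finger_gap: 8.1
grip_force: 58.9
```

play_rows --motion '[[[0,0,0.1,0,0,0],[0,0,0.2,0,0,0],[0,0,0.3,0,0,0],[0,0,0.4,0,0,0],[0,0,0.5,0,0,0]]]'

```text
time: 14.1
tool_pos: [552.3, 123.8, 221.4]
tcp_rot: [180.0, 0.0, 177.0]
ft_force: [0.0, -0.4, -1.5]
finger_gap: 8.4
grip_force: 58.9
```

play_rows --motion '[[[0,0,0,0,0,0],[0,0,0,0,0,0],[0,0,0,0,0,0],[0,0,0,0,0,0],[0,0,0,0,0,0]]]'

```text
time: 14.6
tool_pos: [552.3, 123.8, 221.4]
tcp_rot: [180.0, 0.0, 177.0]
ft_force: [-0.2, -0.6, -1.5]
finger_gap: 8.4
grip_force: 58.9
```

```bash
cat > m.py <<'E'
from h import *
f=[];P=[]
for i in range(8):
    a=snap('scene');s=sensors.sense();f.append([*s['ft_force'],*(s['wrist_torque']*100)]);P.append(s['tool_pos'])
print(np.mean(P,0).round(2),s['tcp_rot'].round(1),np.mean(f,0).round(2),np.std(f,0).round(2),s['time'])
# hook tip (yellow, leftmost part) in the scene picture
hsv=cv2.cvtColor(a['pixels'],cv2.COLOR_RGB2HSV);m=cv2.inRange(hsv,(20,90,60),(34,255,255))[120:190,290:360]
ys,xs=np.nonzero(m);print('yellow',xs.min()+290,[(c+290,ys[xs==c].mean().round(1)+120) for c in range(15,50,4) if (xs==c).any()])
print([x[0:2] for x in blobs(a,100,125,amin=25) if 260<x[1][0]<345 and x[1][1]>95])
E
python3 m.py
```

```text
[552.28 123.77 221.32] [-180.   -0.  177.] [  0.26   0.19  -2.15   2.4  -11.48   0.59] [0.35 0.41 0.4  2.82 1.58 3.55] 15.0
yellow 309 [(309, np.float64(152.8)), (313, np.float64(149.0)), (317, np.float64(149.5)), (325, np.float64(140.5)), (329, np.float64(137.5)), (333, np.float64(135.0)), (337, np.float64(133.5))]
[([313, 127, 13, 21, 77], [320.0, 139.5]), ([298, 150, 10, 12, 65], [302.1, 155.0])]
```

play_rows --motion '[[[0,0,0.1,0,0,0],[0,0,0.2,0,0,0],[0,0,0.3,0,0,0],[0,0,0.4,0,0,0],[0,0,0.5,0,0,0]]]'

```text
time: 15.5
tool_pos: [552.3, 123.8, 216.3]
tcp_rot: [180.0, 0.0, 177.0]
ft_force: [0.6, 0.7, -0.2]
finger_gap: 8.4
grip_force: 59.0
```

play_rows --motion '[[[0,0,0.05,0,0,0],[0,0,0.1,0,0,0],[0,0,0.1,0,0,0],[0,0,0.1,0,0,0],[0,0,0.1,0,0,0]]]'

```text
time: 16.0
tool_pos: [552.3, 123.8, 215.4]
tcp_rot: [180.0, 0.0, 177.0]
ft_force: [-0.4, 0.5, -0.2]
finger_gap: 8.1
grip_force: 59.0
```

play_rows --motion '[[[0.05,0,0,0,-1.5,0],[0.1,0,0,0,-3,0],[0.15,0,0.01,0,-4.5,0],[0.2,0,0.01,0,-6,0],[0.25,0,0.02,0,-7.5,0]]]'

```text
time: 16.5
tool_pos: [549.5, 123.9, 215.2]
tcp_rot: [-180.0, 7.6, 177.0]
ft_force: [-0.2, -1.2, -1.0]
finger_gap: 8.1
grip_force: 59.2
```

play_rows --motion '[[[0.05,0,0,0,-1.5,0],[0.1,0,0,0,-3,0],[0.15,0,0.01,0,-4.5,0],[0.2,0,0.01,0,-6,0],[0.25,0,0.02,0,-7.5,0]]]'

```text
time: 17.0
tool_pos: [546.8, 124.1, 214.2]
tcp_rot: [-180.0, 15.1, 177.0]
ft_force: [-3.4, -0.2, 0.2]
finger_gap: 8.2
grip_force: 59.4
```

play_rows --motion '[[[0,0,0,0,0,0],[0,0,0,0,0,0],[0,0,0,0,0,0],[0,0,0,0,0,0],[0,0,0,0,0,0]]]'

```text
time: 17.5
tool_pos: [546.7, 124.1, 214.0]
tcp_rot: [-180.0, 14.9, 177.0]
ft_force: [-5.6, -0.0, -0.0]
finger_gap: 8.0
grip_force: 59.5
```

```bash
python3 m.py
```

```text
[546.7 124.1 213.9] [-180.    14.9  177. ] [-6.1400e+00  8.0000e-02 -2.1000e-01  6.3100e+00  1.3243e+02 -6.4000e-01] [0.33 0.38 0.37 3.74 3.03 3.75] 17.9
yellow 309 [(309, np.float64(150.0)), (313, np.float64(155.2)), (317, np.float64(159.2)), (321, np.float64(153.0)), (325, np.float64(142.5)), (329, np.float64(139.5)), (333, np.float64(137.5)), (337, np.float64(135.5))]
[([312, 127, 9, 23, 91], [317.7, 140.3]), ([301, 158, 9, 12, 65], [304.8, 163.2])]
```

Run:
```python
from h import *
a=snap('scene')
o=cv2.resize(a['pixels'][105:205,280:380],(600,600),interpolation=cv2.INTER_CUBIC);cv2.imwrite('pics/s7.png',o[:,:,::-1])
```

```text
(no output)
```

View pics/s7.png

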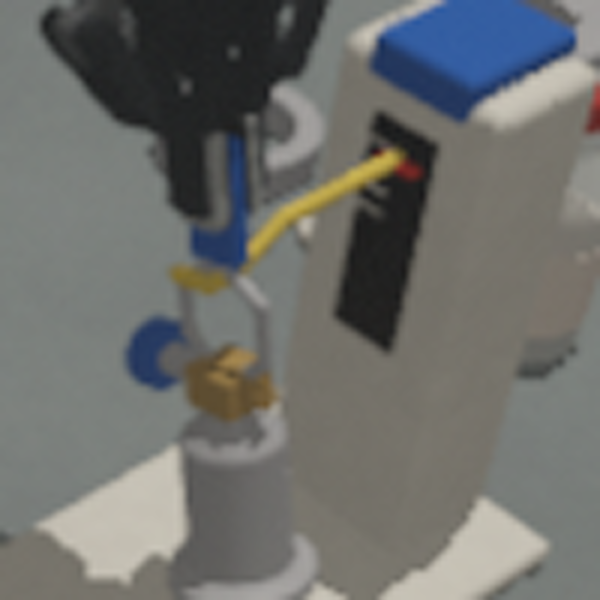

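The bail sits in the valley at crop (215,275) and the cylinder leans valve side down. The finger, ending at (200,225), is clear of the hook tip at (178,272). I'll move sideways a little to see whether the lateral force is real.

play_rows --motion '[[[0.05,0,0,0,0,0],[0.1,0,0,0,0,0],[0.15,0,0,0,0,0],[0.15,0,0,0,0,0],[0.15,0,0,0,0,0]]]'

```text
time: 18.45
tool_pos: [546.2, 124.1, 214.5]
tcp_rot: [180.0, 15.0, 177.0]
ft_force: [-0.8, 0.0, -0.2]
finger_gap: 8.4
grip_force: 59.3
```

```bash
python3 m.py
```

```text
[546.15 124.1  214.45] [180.  15. 177.] [-1.300e-01 -1.000e-02 -9.100e-01  2.590e+00  2.097e+01 -8.300e-01] [0.53 0.46 0.51 3.47 7.79 2.2 ] 18.85
yellow 309 [(309, np.float64(150.0)), (313, np.float64(151.5)), (317, np.float64(151.5)), (321, np.float64(153.2)), (325, np.float64(148.0)), (329, np.float64(139.5)), (333, np.float64(137.5)), (337, np.float64(135.5))]
[([312, 127, 9, 22, 92], [317.7, 139.9]), ([301, 158, 9, 11, 60], [304.8, 163.0])]
```

play_rows --motion '[[[0.02,0,0.07,0,0,0],[0.04,0,0.15,0,0,0],[0.06,0,0.22,0,0,0],[0.08,0,0.29,0,0,0],[0.08,0,0.29,0,0,0]]]'

```text
time: 19.35
tool_pos: [546.0, 124.1, 211.2]
tcp_rot: [180.0, 15.0, 177.0]
ft_force: [0.9, 0.1, -0.3]
finger_gap: 7.9
grip_force: 59.3
```

play_rows --motion '[[[0,0,0,0,0,0],[0,0,0,0,0,0],[0,0,0,0,0,0],[0,0,0,0,0,0],[0,0,0,0,0,0]]]'

```text
time: 19.85
tool_pos: [545.9, 124.1, 211.3]
tcp_rot: [180.0, 15.0, 177.0]
ft_force: [1.5, -0.3, 0.6]
finger_gap: 8.0
grip_force: 59.3
```

```bash
python3 m.py; python3 m.py
```

```text
[545.91 124.09 211.24] [180.  15. 177.] [  1.94   0.24   0.25   1.68 -25.23   1.16] [0.4  0.43 0.38 0.65 2.61 2.84] 20.25
yellow 308 [(309, np.float64(151.0)), (313, np.float64(158.7)), (317, np.float64(166.0)), (321, np.float64(148.0)), (325, np.float64(143.5)), (329, np.float64(140.5)), (333, np.float64(138.5)), (337, np.float64(136.5))]
[([311, 128, 10, 22, 92], [317.4, 141.4]), ([301, 159, 9, 11, 60], [304.6, 163.9])]
[545.88 124.1  211.21] [180.  15. 177.] [  1.95  -0.26   0.08   2.23 -31.15  -0.07] [0.58 0.49 0.37 2.52 2.05 1.74] 20.65
yellow 308 [(309, np.float64(151.0)), (313, np.float64(152.5)), (321, np.float64(148.0)), (325, np.float64(143.5)), (329, np.float64(140.5)), (333, np.float64(138.5)), (337, np.float64(136.5))]
[([311, 128, 10, 22, 93], [317.4, 141.2]), ([301, 159, 9, 11, 60], [304.7, 163.9])]
```

play_rows --motion '[[[-0.02,0,0,0,0,0],[-0.04,0,0,0,0,0],[-0.04,0,0,0,0,0],[-0.04,0,0,0,0,0],[-0.04,0,0,0,0,0]]]'

```text
time: 21.15
tool_pos: [546.1, 124.1, 211.1]
tcp_rot: [-180.0, 15.0, 177.0]
ft_force: [1.0, 0.3, 0.1]
finger_gap: 8.1
grip_force: 59.3
```

play_rows --motion '[[[0,0,0,0,0,0],[0,0,0,0,0,0],[0,0,0,0,0,0],[0,0,0,0,0,0],[0,0,0,0,0,0]]]' --squeeze 20

```text
time: 21.65
tool_pos: [546.1, 124.1, 211.2]
tcp_rot: [-180.0, 15.0, 177.0]
ft_force: [-0.3, 0.8, 0.9]
finger_gap: 8.2
grip_force: 59.4
```

```bash
python3 m.py; python3 m.py
```

```text
[546.14 124.09 211.21] [-180.   15.  177.] [-0.72  0.32  0.13  6.02 27.58 -0.34] [0.29 0.67 0.37 1.56 2.86 3.18] 22.05
yellow 308 [(309, np.float64(151.0)), (313, np.float64(155.4)), (317, np.float64(165.5)), (321, np.float64(151.4)), (325, np.float64(143.5)), (329, np.float64(140.5)), (333, np.float64(138.5)), (337, np.float64(136.5))]
[([312, 128, 9, 22, 91], [317.5, 141.4]), ([301, 159, 9, 11, 59], [304.7, 163.8])]
[546.16 124.09 211.22] [180.  15. 177.] [-1.37  0.5   0.36  6.87 31.4   1.06] [0.39 0.63 0.32 2.01 3.09 1.49] 22.45
yellow 308 [(309, np.float64(151.0)), (313, np.float64(152.5)), (317, np.float64(167.5)), (321, np.float64(148.0)), (325, np.float64(143.5)), (329, np.float64(140.5)), (333, np.float64(138.5)), (337, np.float64(136.5))]
[([312, 128, 9, 22, 91], [317.5, 141.4]), ([301, 159, 9, 11, 60], [304.6, 163.9])]
```

play_rows --motion '[[[0.02,0,0,0,0,0],[0.02,0,0,0,0,0],[0.02,0,0,0,0,0],[0.02,0,0,0,0,0],[0.02,0,0,0,0,0]]]' --jaw 0 --squeeze 20

```text
time: 22.95
tool_pos: [546.1, 124.1, 211.3]
tcp_rot: [180.0, 15.0, 177.0]
ft_force: [0.0, 0.2, 0.2]
finger_gap: 8.1
grip_force: 59.4
```

play_rows --motion '[[[0,0,0,0,0,0],[0,0,0,0,0,0],[0,0,0,0,0,0],[0,0,0,0,0,0],[0,0,0,0,0,0]]]'

```text
time: 23.45
tool_pos: [546.1, 124.1, 211.2]
tcp_rot: [180.0, 15.0, 177.0]
ft_force: [-0.5, -0.1, 0.2]
finger_gap: 8.2
grip_force: 59.4
```

```bash
python3 m.py; python3 m.py
```

```text
[546.06 124.08 211.25] [-180.   15.  177.] [ 0.14  0.58  0.04  4.5  10.6   3.06] [0.51 0.38 0.24 3.13 2.26 3.63] 23.85
yellow 308 [(309, np.float64(151.0)), (313, np.float64(152.5)), (317, np.float64(159.5)), (321, np.float64(148.0)), (325, np.float64(143.5)), (329, np.float64(140.5)), (333, np.float64(138.5)), (337, np.float64(136.5))]
[([312, 128, 9, 22, 92], [317.5, 141.2]), ([301, 159, 9, 11, 60], [304.6, 163.9])]
[546.05 124.09 211.25] [-180.   15.  177.] [0.07 0.41 0.16 6.01 6.92 2.24] [0.61 0.34 0.43 3.7  2.88 3.23] 24.25
yellow 308 [(309, np.float64(151.0)), (313, np.float64(152.5)), (317, np.float64(153.0)), (321, np.float64(148.0)), (325, np.float64(143.5)), (329, np.float64(140.5)), (333, np.float64(138.5)), (337, np.float64(136.5))]
[([312, 128, 9, 22, 92], [317.5, 141.2]), ([301, 159, 9, 11, 60], [304.6, 163.9])]
```

play_rows --motion '[[[0,0,0,0,0,0],[0,0,0,0,0,0],[0,0,0,0,0,0]]]' --jaw 0.09

```text
time: 24.55
tool_pos: [546.1, 124.1, 211.3]
tcp_rot: [-180.0, 15.0, 177.0]
ft_force: [1.0, 0.8, -0.1]
finger_gap: 8.3
grip_force: 59.3
```

play_rows --motion '[[[0,0,0,0,0,0],[0,0,0,0,0,0],[0,0,0,0,0,0]]]' --jaw 0.1

```text
time: 24.85
tool_pos: [546.1, 124.1, 211.2]
tcp_rot: [180.0, 15.0, 177.0]
ft_force: [0.4, 0.4, 0.4]
finger_gap: 8.8
grip_force: 24.8
```

```bash
python3 m.py
```

```text
[546.04 124.09 211.23] [180.  15. 177.] [0.3  0.16 0.   5.91 3.41 1.89] [0.42 0.51 0.34 4.42 2.87 3.43] 25.25
yellow 308 [(309, np.float64(151.0)), (313, np.float64(152.5)), (321, np.float64(152.4)), (325, np.float64(143.5)), (329, np.float64(140.5)), (333, np.float64(138.5)), (337, np.float64(136.5))]
[([312, 128, 9, 22, 93], [317.6, 140.9]), ([301, 159, 9, 11, 60], [304.6, 163.9])]
```

play_rows --motion '[[[0,0,0,0,0,0],[0,0,0,0,0,0],[0,0,0,0,0,0]]]' --jaw 0.104

```text
time: 25.55
tool_pos: [546.0, 124.1, 211.2]
tcp_rot: [180.0, 15.0, 177.0]
ft_force: [1.0, -0.4, 0.1]
finger_gap: 8.8
grip_force: 6.4
```

play_rows --motion '[[[0,0,0,0,0,0],[0,0,0,0,0,0],[0,0,0,0,0,0]]]' --jaw 0.108

```text
time: 25.85
tool_pos: [545.9, 124.0, 211.1]
tcp_rot: [-180.0, 15.0, 177.0]
ft_force: [-0.5, -0.7, 0.2]
finger_gap: 9.0
grip_force: 0.0
```

play_rows --motion '[[[0,0,0,0,0,0],[0,0,0,0,0,0],[0,0,0,0,0,0]]]' --jaw 0.115

```text
time: 26.15
tool_pos: [546.0, 124.1, 211.2]
tcp_rot: [180.0, 15.0, 177.0]
ft_force: [0.3, 0.7, 0.4]
finger_gap: 9.6
grip_force: 0.0
```

play_rows --motion '[[[0,0,0,0,0,0],[0,0,0,0,0,0],[0,0,0,0,0,0],[0,0,0,0,0,0],[0,0,0,0,0,0]]]' --jaw 0.13

```text
time: 26.65
tool_pos: [546.0, 124.1, 211.2]
tcp_rot: [-180.0, 15.0, 177.0]
ft_force: [-0.7, 0.1, -0.3]
finger_gap: 11.1
grip_force: 0.0
```

```bash
python3 m.py
```

```text
[546.03 124.1  211.23] [-180.   15.  177.] [ 0.07  0.08  0.37  0.12 12.48  1.22] [0.44 0.54 0.42 1.8  2.28 2.27] 27.05
yellow 308 [(309, np.float64(151.0)), (313, np.float64(157.2)), (317, np.float64(160.5)), (321, np.float64(147.5)), (325, np.float64(143.0)), (329, np.float64(140.0)), (333, np.float64(138.5)), (337, np.float64(136.0))]
[([312, 128, 9, 22, 97], [317.6, 140.3]), ([302, 159, 8, 12, 61], [305.1, 164.2])]
```

play_rows --motion '[[[0,0,0,0,0,0],[0,0,0,0,0,0],[0,0,0,0,0,0],[0,0,0,0,0,0],[0,0,0,0,0,0]]]' --jaw 0.4

```text
time: 27.55
tool_pos: [546.0, 124.1, 211.2]
tcp_rot: [180.0, 15.0, 177.0]
ft_force: [-0.1, -0.6, -0.5]
finger_gap: 34.1
grip_force: 0.0
```

play_rows --motion '[[[0,0,-0.5,0,0,0],[0,0,-1.5,0,0,0],[0,0,-3,0,0,0],[0,0,-5,0,0,0],[0,0,-7,0,0,0]]]'

```text
time: 28.05
tool_pos: [527.7, 125.1, 281.0]
tcp_rot: [180.0, 15.1, 177.0]
ft_force: [0.4, -0.4, 0.7]
finger_gap: 34.1
grip_force: 0.0
```

play_rows --motion '[[[0,0,-2,0,0,0],[0,0,-4,0,0,0],[0,0,-6,0,0,0],[0,0,-7,0,0,0],[0,0,-7,0,0,0]]]'

```text
time: 28.55
tool_pos: [510.4, 126.2, 349.6]
tcp_rot: [179.9, 15.3, 177.0]
ft_force: [-0.1, 0.6, -0.3]
finger_gap: 34.4
grip_force: 0.0
```

play_rows --motion '[[[0,0,0,0,0,0],[0,0,0,0,0,0],[0,0,0,0,0,0],[0,0,0,0,0,0],[0,0,0,0,0,0]]]'

```text
time: 29.05
tool_pos: [509.7, 125.9, 345.9]
tcp_rot: [-180.0, 14.9, 177.0]
ft_force: [1.3, 0.3, 0.3]
finger_gap: 34.5
grip_force: 0.0
```

```bash
python3 m.py; python3 m.py
python3 - <<'E'
from h import *
a=snap('scene')
o=cv2.resize(a['pixels'][60:260,180:380],(600,600),interpolation=cv2.INTER_CUBIC);cv2.imwrite('pics/s8.png',o[:,:,::-1])
E
```

```text
[509.84 125.98 346.35] [180.  15. 177.] [-0.21 -0.02 -0.    0.8  13.89  0.53] [0.45 0.69 0.35 3.34 3.64 2.84] 29.45
yellow 308 [(309, np.float64(150.5)), (313, np.float64(152.0)), (317, np.float64(158.0)), (321, np.float64(147.5)), (325, np.float64(143.0)), (329, np.float64(140.0)), (333, np.float64(138.5)), (337, np.float64(136.0))]
[([310, 126, 11, 24, 208], [315.0, 137.5]), ([302, 159, 9, 12, 65], [305.2, 163.9])]
[509.86 125.99 346.49] [-180.   15.  177.] [ 1.000e-02  1.000e-02 -1.300e-01  9.900e-01  1.364e+01  1.330e+00] [0.21 0.33 0.61 5.44 2.79 3.21] 29.85
yellow 308 [(309, np.float64(150.5)), (313, np.float64(157.2)), (317, np.float64(160.3)), (321, np.float64(147.5)), (325, np.float64(147.5)), (329, np.float64(140.0)), (333, np.float64(138.5)), (337, np.float64(136.0))]
[([310, 126, 11, 24, 207], [315.0, 137.5]), ([302, 159, 9, 12, 65], [305.2, 163.9])]
```

View pics/s8.png

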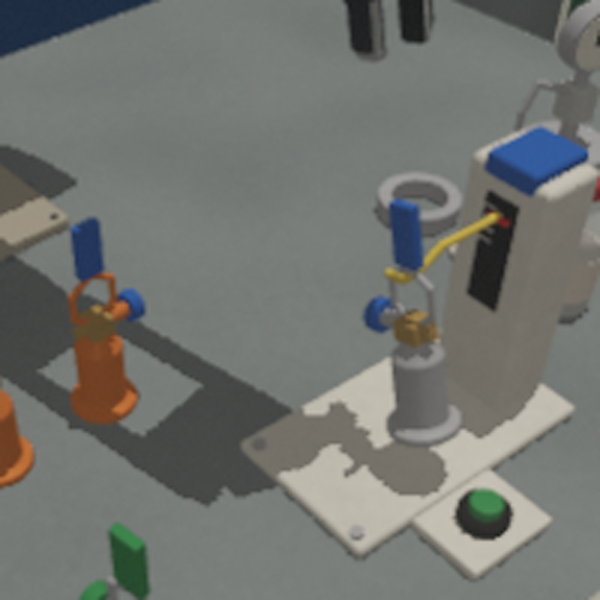

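The cylinder hangs still on the hook at crop (415,330), the same in successive frames, with the gripper clear above it and the green cylinder standing.

```bash
python3 -c "
from bench import job
print(job.hand_in())"
```

```text
the job is handed in; nothing more can be done
None
```

I pressed the tare button with the hook empty, then hung the blue cylinder on the hook, where it was hanging still with the gripper clear, and handed the job in at about 30 s; no verdict came back.

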